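Change over the tasting trays

ROBOT

A 6-joint arm with a two-finger parallel gripper is mounted at the origin on a cart in front of the work surface, level with it; the furniture and walls round the work are solid. World frame = base frame: x ahead of the robot, y to its left, z up, the work surface at z = 0. Lengths are in m, angles in rad, forces in N, time in s.
With the tool pointing down it reaches from about 0.3 to 0.875 m from the base axis. Payload 6.4 kg.
Tool frame: the origin (TCP) lies midway between the tips of the shut fingers; the grasp point (between the pads) lies 19 mm behind it (grasp_offset is the distance from the TCP to the grasp point, in m); z points along the fingers, y is the line along which they close (so a half turn about z gives the same grasp; the last joint's range is limited). The gripper opens to 85 mm and grips with 20 to 120 N. Pads are 22 mm wide; open, the fingers measure 114 mm over their backs; the gripper's body (76 mm by 85 mm) begins 54 mm behind the grasp point. The pads swing forward as they close: fully open they stand 13 mm farther back than shut.
Start: joints at [0.909, 0.181, 1.607, -0, 1.354, -0.206], TCP at [0.253, 0.516, 0.231] pointing down, gripper open.
Joint ranges: [-2.99, 2.99], [-0.89, 2.07], [0.3, 2.58], [-1.14, 4.28], [0, 2.63], [-3.12, 3.12]. Speed limits (rad/s): [2.57, 2.57, 3.01, 3.14, 3.14, 3.14].

INTERFACE

Orientations are given as a unit quaternion [w, x, y, z].
In Python, from bench import * gives the robot as it stands. The module is installed in compiled form; this text tells all that it offers.
- The arm moves only by the tool servo_tool, never from a script. Its argument "commands" is text: rows parted by semicolons, each of 7 numbers parted by spaces: the turn, a rotation vector about the tool's x, y, z in rad, then the shift along the tool's x, y, z in mm, then the opening, from 0 (shut) to 1 (fully open). In form: wx wy wz dx dy dz claw; .... A call has 1 to 5 rows; each row shifts and turns the commanded pose from where the row before left it, along the tool's axes as they then stand; what a row does not reach is not made up. A row lasts 1/8 s, in which the tool goes at most 62.5 mm and 10.7 degrees, less where a joint would pass 70% of its speed; a pose out of reach is approached as far as the arm can. A call with a gripper value outside its range is refused whole. The fingers move at their own pace and stop on an object; the grip force is fixed at half the most. Time passes only in rows, so rows that do not move let the fingers close. It gives the time, the measured TCP pose, the force, the opening and the grip force at its end, in the units of the state.
- get_obs(): the state, without advancing time (a new reading comes with each control period).
- camera(name): name is "side" or "top"; returns the picture (384x512x3 uint8, blue, green, red); there is no depth.
- calibration(name): a dict with "fx", "fy", "cx", "cy" (pixels), "R" (3x3) and "t" (3): a world point X has camera coordinates R X + t. Camera axes: x right, y down, z forward; pixel columns grow to the right and rows downward; lengths in m; the calibration is good to about 2 mm. A picture is of the moment at which its call begins. calibration takes no time and is no camera call.
- hand_in(): hands the job in; it is judged then, once.
The state is a dict: "time_s": time; "q": joint angles; "dq": joint speeds; "joint_efforts": joint torques, N m; "eef_pos": TCP position; "eef_rot": TCP orientation; "wrist_force": force on the tool from outside, world axes, zero at the start; "torque": the same for the moment, N m; "opening": opening from 0.0 (shut) to 1.0 (fully open); "grasp_force": force on a finger pad.
Only numpy, scipy, OpenCV 4.12 (cv2) and the standard library are available. Lean on these libraries where they do the work, as an engineer would, in place of code of your own. Each camera call takes 0.05 s, during which the arm holds its last target. There are 200 camera calls.

TASK

Two pull-out slides hold tasting cups; only one tray may stand out at a time. First push the tray that stands out (orange sauce) fully home under its hood, then hook a fingertip behind the blue upturned lip of the tray with the dark green sauce and draw it out all the way to its stop. Pinch and lift nothing, keep both cups untouched and upright in their trays, and leave the weight, tape, shaker and lid where they are.

Things in the scene. Friction and masses are not known exactly. Their poses are not given: they have to be found in the camera images.
- slide_green: fixed pull-out slide with the dark green cup: steel runners and base 180 x 125 mm under a clear hood whose top is 82 mm up. Origin at the centre of its underside, on the table; +x points to the closed rear, so its tray comes out along -x, roughly towards the robot; y along the lip, z up. It cannot be moved. Its tray starts home or up to 20 mm out. This slide stands left or right of the other.
- slide_orange: fixed pull-out slide with the orange cup: steel runners and base 180 x 125 mm under a clear hood whose top is 82 mm up. Origin at the centre of its underside, on the table; +x points to the closed rear, so its tray comes out along -x, roughly towards the robot; y along the lip, z up. It cannot be moved. Its tray starts 90 to 120 mm out.
- tray_green (a joint): travel of the tray with the dark green cup, in m: 0 = fully home (stop), 0.12 = fully out (stop). Starts at 0 to 0.02. It slides along -x of its slide, stays where left, about 1.5 N of friction plus 8 N per m/s. The tray is 105 mm wide; at home its lip's centre stands 60 mm in front of the hood.
- tray_orange (a joint): travel of the tray with the orange cup, in m: 0 = fully home (stop), 0.12 = fully out (stop). Starts at 0.09 to 0.12. It slides along -x of its slide, stays where left, about 1.5 N of friction plus 8 N per m/s. The tray is 105 mm wide; at home its lip's centre stands 60 mm in front of the hood.
- lip_green (a point): middle of the top edge of the lip of the green-cup tray, 48 mm above the table, halfway through the lip's 10 mm thickness (faces 5 mm to either side in x); moves with the tray, axes as its slide's. The bay behind the lip runs from 5 to 55 mm along +x from here; it is 50 x 99 mm, empty, its floor 34 mm below this point; then comes a cross wall 34 mm above the table.
- lip_orange (a point): middle of the top edge of the lip of the orange-cup tray, 48 mm above the table, halfway through the lip's 10 mm thickness (faces 5 mm to either side in x); moves with the tray, axes as its slide's. The bay behind the lip runs from 5 to 55 mm along +x from here; it is 50 x 99 mm, empty, its floor 34 mm below this point; then comes a cross wall 34 mm above the table.
- lip_front_green: blue front face plate of the lip of the green-cup tray, 3 x 105 x 34 mm, top 45 mm above the table; origin at the middle of its lower edge, 11 mm above the table; it is the face towards the robot
- lip_back_green: blue rear face plate of the lip of the green-cup tray, 3 x 105 x 34 mm, top 45 mm above the table; origin at the middle of its lower edge, 11 mm above the table; it is the face towards the finger bay
- lip_front_orange: blue front face plate of the lip of the orange-cup tray, 3 x 105 x 34 mm, top 45 mm above the table; origin at the middle of its lower edge, 11 mm above the table; it is the face towards the robot
- lip_back_orange: blue rear face plate of the lip of the orange-cup tray, 3 x 105 x 34 mm, top 45 mm above the table; origin at the middle of its lower edge, 11 mm above the table; it is the face towards the finger bay
- floor_green (a point): centre of the cup compartment's floor (105 x 97 mm inside, walls 20 mm high) in the green-cup tray; moves with it
- floor_orange (a point): centre of the cup compartment's floor (105 x 97 mm inside, walls 20 mm high) in the orange-cup tray; moves with it
- cup_green: loose tasting cup of dark green sauce, 67 mm across, 46 mm high, about 50 g, standing in its tray; origin at the centre of its underside, z up
- cup_orange: loose tasting cup of orange sauce, 67 mm across, 46 mm high, about 50 g, standing in its tray; origin at the centre of its underside, z up
- weight: loose steel calibration weight, 29 mm across, 45 mm high, between the two slides; origin at the centre of its underside. Bystander
- tape: loose roll of blue tape, 72 mm across, 25 mm high, left of the slides, beside the scale; origin at the centre of its underside. Bystander
- shaker: loose stainless shaker, 64 mm across, 110 mm high, to the right; origin at the centre of its underside. Bystander
- lid_4: loose white tub lid, 134 x 127 x 20 mm, at the front right; origin at the centre of its underside. Bystander
Not all that is in view belongs to the job. There is more than one size of the cup_orange; the job needs the smallest.

How it is judged:
On the way, in this order (a step that is already met when the one before it is completed fails the run):
1. the orange-cup tray is pushed fully home (within 6 mm) while the green-cup tray is still in (value of joint tray_orange below 0.006 m and value of joint tray_green below 0.03 m), for 0.2 s.
2. the green-cup tray is on its way out, drawn by a finger against the rear face of its lip (contact force between the fingers and lip_back_green above 0.5 N and value of joint tray_green between 0.035 and 0.1 m), for 0.05 s.
3. the green-cup tray is out to its stop (within 8 mm) (value of joint tray_green above 0.112 m), for 0.2 s.
At the end, for the whole second after the job is handed in: the orange-cup tray is within 6 mm of fully home, the green-cup tray within 8 mm of its outer stop (0.12 m), and both cups stand upright (within 0.2 rad) and at rest in their own trays' compartments (value of joint tray_orange below 0.006 m and value of joint tray_green above 0.112 m and horizontal distance between cup_green and floor_green below 0.035 m and angle between each of cup_green, cup_orange's own z axis and vertical below 0.2 rad and height (world z) of each of cup_green, cup_orange below 0.025 m and linear speed of each of cup_green, cup_orange below 0.02 m/s and horizontal distance between cup_orange and floor_orange below 0.035 m); the robot touches nothing.
It fails at once if a lip is pinched: its front and rear faces are pressed by the fingers at once ((contact force between the fingers and lip_front_green above 0.5 N and contact force between the fingers and lip_back_green above 0.5 N) or (contact force between the fingers and lip_front_orange above 0.5 N and contact force between the fingers and lip_back_orange above 0.5 N)).
It fails at once if a cup is touched by the robot (contact force between any of the fingers, the arm and cup_green above 1 N or contact force between any of the fingers, the arm and cup_orange above 1 N).
It fails at once if a cup is lifted or tipped (height (world z) of any of cup_green, cup_orange above 0.034 m or angle between any of cup_green, cup_orange's own z axis and vertical above 0.35 rad).
It fails at once if the weight, tape, shaker or lid is moved more than 20 mm (distance of any of weight, tape, shaker, lid_4 from where it was at the start of the episode above 0.02 m).
It also fails if it takes over 56 s, if anything falls off the work surface, if the arm or the gripper's body presses on something with over 40 N, if the wrist force passes 120 N, or if a joint passes its speed limit or range.

## Working session

There is one attempt and no reset: what is moved stays moved. The work goes in short steps, Python scripts to look and compute and a tool call to move; the robot and the scene stay as the last step left them, time stands still between calls to the robot, and variables do not carry over. Pictures are saved under pics/ and viewed, at most 10 in all, crops included, and the job is handed in when it is done.

Besides the shell and the picture viewer there is one more tool, called after "Call:" by a JSON object that holds its "op" and its "data". servo_tool: Moves the arm, as the interface text tells. Its arguments: {"type":"object","properties":{"commands":{"type":"string"}},"required":["commands"]}

```bash
mkdir -p pics; python3 - <<'E'
from bench import *
import cv2,numpy as np
for n in("top","side"):
    im=camera(n); cv2.imwrite(f"pics/{n}0.png",im)
    c=calibration(n); print(n,c["fx"],c["cx"],c["cy"],np.round(c["R"],3).tolist(),np.round(-np.array(c["R"]).T@c["t"],3))
o=get_obs(); print(o["time_s"],o["eef_pos"],o["eef_rot"],o["opening"])
E
```

```text
top 347.4612200321516 258.0438500485152 192.6853989169994 [[-0.017, -1.0, -0.015], [-0.995, 0.019, -0.1], [0.1, 0.013, -0.995]] [ 0.448 -0.124  1.125]
side 393.8090016251712 252.0762420860545 191.71517540828125 [[0.883, -0.469, -0.002], [-0.157, -0.29, -0.944], [0.442, 0.834, -0.33]] [-0.003 -1.137  0.49 ]
0.1 [0.25277184 0.51590487 0.2304631 ] [-3.33440925e-04  2.25928435e-01  9.74143571e-01 -7.30336877e-04] 1.002713691792097
```

View pics/top0.png

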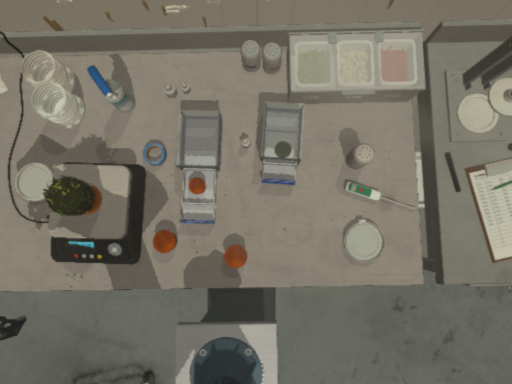

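View pics/side0.png

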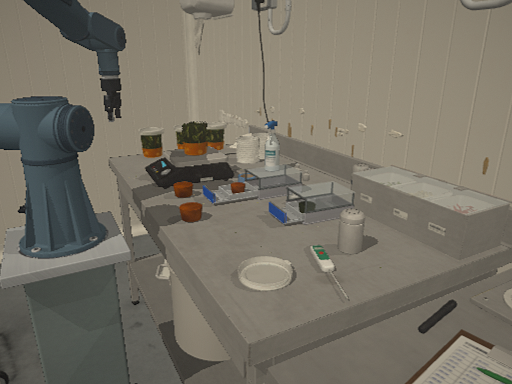

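The top view shows the orange tray out, with its lip at about (198,221) and its cup at (198,186). The green slide is to its right, nearly home, with its lip at about (279,182). The weight is between them at (245,141). The loose orange cups at (165,241) and (235,257) are decoys that sit near the approach.

```bash
cat > h.py <<'E'
from bench import *
import cv2,numpy as np
def ray(n,u,v,z):
    c=calibration(n);R=np.array(c["R"]);C=-R.T@np.array(c["t"])
    d=R.T@np.array([(u-c["cx"])/c["fx"],(v-c["cy"])/c["fy"],1]);return C+d*(z-C[2])/d[2]
def blue(im,box):
    h=cv2.cvtColor(im,cv2.COLOR_BGR2HSV);m=cv2.inRange(h,(105,110,60),(130,255,255))
    k=np.zeros_like(m);x0,y0,x1,y1=box;k[y0:y1,x0:x1]=m[y0:y1,x0:x1];return k
E
python3 - <<'E'
from h import *
im=cv2.imread("pics/top0.png")
for nm,b in(("orange",(170,160,225,235)),("green",(255,160,310,200))):
    m=blue(im,b);p=cv2.findNonZero(m)[:,0].astype(float)
    vx,vy,x0,y0=cv2.fitLine(p.astype(np.float32),cv2.DIST_L2,0,.01,.01).ravel()
    e=[p[:,0].min()-.5,p[:,0].max()+.5]
    P=[ray("top",u,y0+(u-x0)*vy/vx,.035) for u in e]
    d=P[1]-P[0];print(nm,len(p),e,p[:,1].min(),p[:,1].max(),np.round(P,4).tolist(),np.hypot(*d[:2]),"yaw",np.arctan2(d[0],-d[1]))
for nm,u,v,z in(("decoyA",165,241,.04),("decoyB",235,257,.04),("weight",245,141,.03),("hoodO_FL",179,168,.082),("hoodO_FR",219,167,.082),("hoodO_RL",183,111,.082),("hoodO_RR",219,111,.082),("hoodG_FL",262,159,.082),("hoodG_FR",300,161,.082)):print(nm,np.round(ray("top",u,v,z),3))
s=cv2.imread("pics/side0.png")
cv2.imwrite("pics/c.png",np.hstack([cv2.resize(im[95:235,160:310],None,fx=3,fy=3,interpolation=2),cv2.resize(s[150:235,180:280],(350,420),interpolation=2)[:420]]) if 0 else cv2.resize(im[95:235,160:310],None,fx=4,fy=4,interpolation=2))
E
```

```text
orange 14 [np.float64(183.5), np.float64(202.5)] 220.0 222.0 [[0.4681, 0.1252, 0.035], [0.4755, 0.0655, 0.035]] 0.06016500971548611 yaw 0.1229837903467397
green 50 [np.float64(262.5), np.float64(293.5)] 179.0 183.0 [[0.5947, -0.1248, 0.035], [0.5875, -0.2225, 0.035]] 0.09799284426989488 yaw -0.07349525515000382
decoyA [0.412 0.181 0.04 ]
decoyB [ 0.359 -0.036  0.04 ]
weight [ 0.726 -0.071  0.03 ]
hoodO_FL [0.633 0.129 0.082]
hoodO_FR [0.634 0.007 0.082]
hoodO_RL [0.812 0.117 0.082]
hoodO_RR [0.809 0.006 0.082]
hoodG_FL [ 0.656 -0.125  0.082]
hoodG_FR [ 0.648 -0.24   0.082]
```

View pics/c.png

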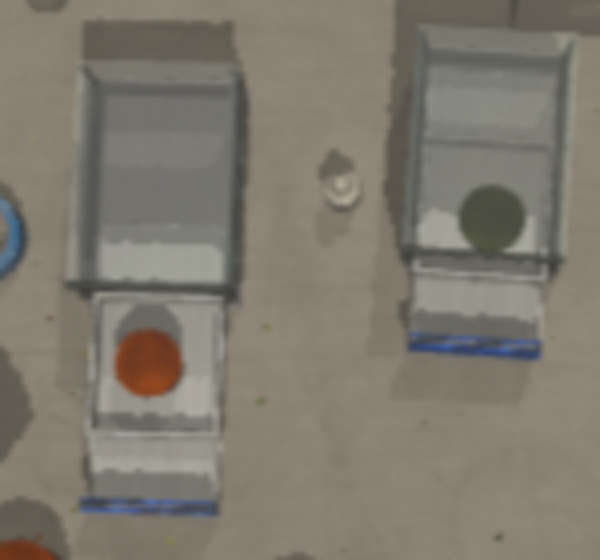

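```bash
python3 - <<'E'
from h import *
q=lambda u,v,z:np.round(ray("top",160+u/4,95+v/4,z),4)
print("O lip top L/R",q(80,504,.048),q(218,508,.048))
print("G lip rear-top L/R",q(410,334,.048),q(540,342,.048))
print("G lip front-bot",q(410,349,.011),q(540,357,.011))
print("O hood front",q(70,287,.082),q(237,297,.082),"rear",q(80,65,.082),q(243,66,.082))
print("G hood front",q(404,249,.082),q(563,262,.082),"rear",q(420,28,.082),q(577,37,.082))
print("cupO",q(149,362,.058),"cupG",q(491,218,.058))
s=cv2.imread("pics/side0.png")
cv2.imwrite("pics/s.png",cv2.resize(s[150:235,170:330],None,fx=5,fy=5,interpolation=2))
E
```

```text
O lip top L/R [0.4729 0.1332 0.048 ] [0.468  0.0261 0.048 ]
G lip rear-top L/R [ 0.6009 -0.125   0.048 ] [ 0.5926 -0.2262  0.048 ]
G lip front-bot [ 0.5939 -0.1248  0.011 ] [ 0.5854 -0.2294  0.011 ]
O hood front [0.6372 0.1335 0.082 ] [0.627  0.0061 0.082 ] rear [0.8113 0.1268 0.082 ] [8.077e-01 3.000e-04 8.200e-02]
G hood front [ 0.6615 -0.1216  0.082 ] [ 0.649  -0.2422  0.082 ] rear [ 0.8349 -0.1371  0.082 ] [ 0.825  -0.2582  0.082 ]
cupO [0.5815 0.0777 0.058 ] cupG [ 0.6896 -0.1898  0.058 ]
```

View pics/s.png

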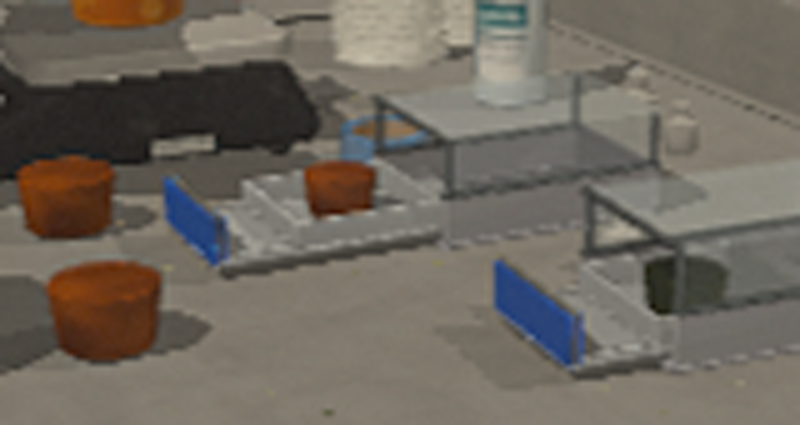

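Call:
{"op": "servo_tool", "data": {"commands": "0 0 -0.13 0 0 0 0; 0 0 -0.13 0 0 0 0; 0 0 -0.137 0 0 0 0"}}

```text
time_s: 0.48
eef_pos: [0.2529, 0.5161, 0.2307]
eef_rot: [-0.0, 0.027, 1.0, -0.0]
wrist_force: [0.7, 0.1, 0.5]
opening: 0.374
grasp_force: 0.0
```

The side crop shows both blue lips upright, with the orange one at about (195,220) and the green one at about (540,310). The decoy cups are lower than the gripper body will pass. Next I'll go to a point in front of the orange lip.

Call:
{"op": "servo_tool", "data": {"commands": "0 0 0 -25 -53 0 0; 0 0 0 -25 -53 0 0; 0 0 0 -25 -53 0 0; 0 0 0 -25 -53 0 0; 0 0 0 -25 -53 0 0"}}

```text
time_s: 1.1
eef_pos: [0.3625, 0.2427, 0.2311]
eef_rot: [0.0, 0.029, 1.0, -0.0]
wrist_force: [1.1, 0.1, 1.6]
opening: 0.001
grasp_force: 0.0
```

Call:
{"op": "servo_tool", "data": {"commands": "0 0 0 -25 -53 0 0; 0 0 0 -23 -53 0 0; 0 0 0 -22 -53 0 0; 0 0 0 0 0 40 0; 0 0 0 0 0 0 0"}}

```text
time_s: 1.72
eef_pos: [0.4204, 0.0811, 0.1886]
eef_rot: [-0.003, 0.03, 1.0, 0.0]
wrist_force: [0.5, 0.2, -0.1]
opening: -0.001
grasp_force: 0.0
```

Call:
{"op": "servo_tool", "data": {"commands": "0 0 0 0 0 45 0; 0 0 0 0 0 45 0; 0 0 0 0 0 40 0; 0 0 0 0 0 28 0; 0 0 0 0 0 0 0"}}

```text
time_s: 2.35
eef_pos: [0.4214, 0.0825, 0.0325]
eef_rot: [-0.002, 0.028, 1.0, 0.0]
wrist_force: [-0.1, -0.7, -0.1]
opening: -0.003
grasp_force: 0.0
```

```bash
python3 - <<'E'
from h import *
a=camera("top");b=camera("side")
cv2.imwrite("pics/d.png",np.hstack([cv2.resize(a[130:270,150:290],(420,420),interpolation=2),cv2.resize(b[150:255,165:260],(380,420),interpolation=2)]))
E
```

```text
(no output)
```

View pics/d.png

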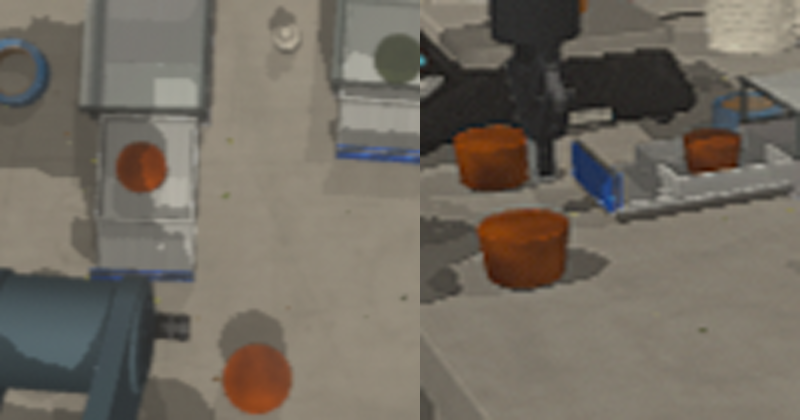

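The fingertips stand just in front of the orange lip (side-view half, finger at about (545,170), lip at about (597,175)), clear of the decoys. Now I'll push gently.

Call:
{"op": "servo_tool", "data": {"commands": "0 0 0 -10 0 0 0; 0 0 0 -10 0 0 0; 0 0 0 -8 0 0 0; 0 0 0 -6 0 0 0; 0 0 0 -8 0 0 0"}}

```text
time_s: 3.08
eef_pos: [0.4645, 0.0792, 0.033]
eef_rot: [-0.001, 0.029, 1.0, 0.0]
wrist_force: [-3.0, 0.4, 2.1]
opening: -0.003
grasp_force: 1.0
```

Call:
{"op": "servo_tool", "data": {"commands": "0 0 0 -10 0 0 0; 0 0 0 -12 0 0 0; 0 0 0 -12 0 0 0; 0 0 0 -12 0 0 0; 0 0 0 -12 0 0 0"}}

```text
time_s: 3.7
eef_pos: [0.5234, 0.0757, 0.0331]
eef_rot: [-0.0, 0.029, 1.0, 0.0]
wrist_force: [-1.8, 2.1, 0.1]
opening: -0.003
grasp_force: 1.1
```

Call:
{"op": "servo_tool", "data": {"commands": "0 0 0 -10 0 0 0; 0 0 0 -8 0 0 0; 0 0 0 -6 0 0 0; 0 0 0 -4 0 0 0; 0 0 0 -3 0 0 0"}}

```text
time_s: 4.32
eef_pos: [0.5538, 0.0738, 0.0334]
eef_rot: [0.0, 0.029, 1.0, -0.0]
wrist_force: [-2.1, 1.6, 0.3]
opening: 0.004
grasp_force: 0.8
```

Call:
{"op": "servo_tool", "data": {"commands": "0 0 0 -2 0 0 0; 0 0 0 -2 0 0 0; 0 0 0 -2 0 0 0"}}

```text
time_s: 4.7
eef_pos: [0.5595, 0.0736, 0.0333]
eef_rot: [-0.0, 0.029, 1.0, -0.0]
wrist_force: [-7.0, 0.8, 3.4]
opening: -0.0
grasp_force: 4.0
```

Call:
{"op": "servo_tool", "data": {"commands": "0 0 0 -2 0 0 0; 0 0 0 -2 0 0 0; 0 0 0 0 0 0 0"}}

```text
time_s: 5.08
eef_pos: [0.5595, 0.0737, 0.0328]
eef_rot: [-0.005, 0.029, 1.0, -0.0]
wrist_force: [-17.1, 0.2, 14.3]
opening: -0.002
grasp_force: 8.3
```

The tray is at its stop: the TCP stalled while the force rose to 17 N. I'll back off, lift and go above the green bay.

Call:
{"op": "servo_tool", "data": {"commands": "0 0 0 5 0 0 0; 0 0 0 25 0 0 0; 0 0 0.03 0 0 -40 0; 0 0 0 0 0 -60 0; 0 0 0 0 0 -40 0"}}

```text
time_s: 5.7
eef_pos: [0.5353, 0.0747, 0.1766]
eef_rot: [0.002, 0.044, 0.999, -0.0]
wrist_force: [1.1, 0.3, 0.6]
opening: 0.002
grasp_force: 0.0
```

```bash
python3 - <<'E'
from h import *
o=get_obs();b=camera("side");cv2.imwrite("pics/e.png",cv2.resize(b[140:240,170:330],None,fx=5,fy=5,interpolation=2))
p=o["eef_pos"];w,x,y,z=o["eef_rot"];tx=np.array([1-2*(y*y+z*z),2*(x*y+w*z)]);tx/=np.hypot(*tx);ty=np.array([tx[1],-tx[0]])
d=np.array([.623,-.178])-p[:2];print(p,tx,"dx dy mm",1e3*d@tx,1e3*d@ty)
E
```

```text
[0.53529265 0.0747137  0.17657987] [-0.99604559  0.08884355] dx dy mm -109.81250271084303 -243.92213448933842
```

View pics/e.png

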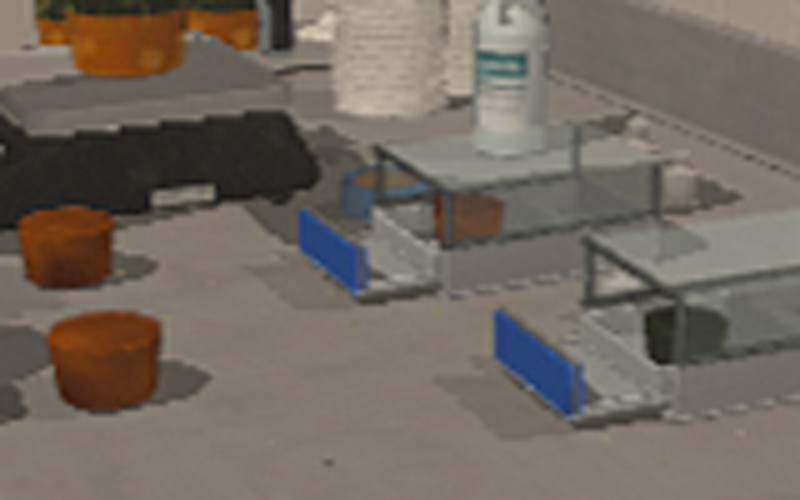

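The orange tray is home, with its lip at about (333,250) and its cup upright under the hood. The green lip at about (540,362) hasn't moved.

Call:
{"op": "servo_tool", "data": {"commands": "0 0 0 -22 -49 0 0; 0 0 0 -22 -49 0 0; 0 0 0 -22 -49 0 0; 0 0 0 -22 -49 0 0; 0 0 0 -22 -48 0 0"}}

```text
time_s: 6.38
eef_pos: [0.6225, -0.18, 0.1734]
eef_rot: [0.001, 0.045, 0.999, -0.0]
wrist_force: [1.3, 0.2, 0.1]
opening: -0.003
grasp_force: 0.0
```

Call:
{"op": "servo_tool", "data": {"commands": "0 0 0 0 0 40 0; 0 0 0 0 0 40 0; 0 0 0 0 0 0 0"}}

```text
time_s: 6.75
eef_pos: [0.6191, -0.177, 0.0894]
eef_rot: [-0.003, 0.045, 0.999, 0.001]
wrist_force: [-0.8, -1.4, 0.5]
opening: -0.0
grasp_force: 0.0
```

```bash
python3 - <<'E'
from h import *
o=get_obs();p=o["eef_pos"];print(p,o["eef_rot"])
b=camera("side")
c=calibration("side")
pj=lambda X:(lambda k:(c["fx"]*k[0]/k[2]+c["cx"],c["fy"]*k[1]/k[2]+c["cy"]))(np.array(c["R"])@X+np.array(c["t"]))
print([(5*(u-190),5*(v-130)) for u,v in[pj(p),pj(np.array([p[0],p[1],.03]))]])
cv2.imwrite("pics/f.png",cv2.resize(b[130:240,190:350],None,fx=5,fy=5,interpolation=2))
E
```

```text
[ 0.61905668 -0.17696598  0.08936076] [-0.00319881  0.04463707  0.99899729  0.00130932]
[(np.float64(473.43026024894556), np.float64(312.3522692894245)), (np.float64(471.06798841341373), np.float64(402.2201184542728))]
```

View pics/f.png

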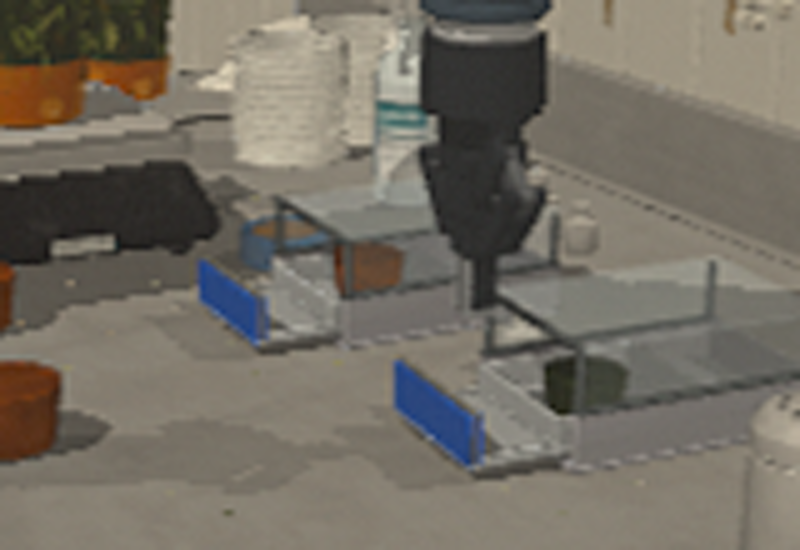

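The fingertip at about (482,305) projects down to about (472,402). That is between the lip (centre at about (440,410)) and the cross wall (about (525,400)), so I'll descend into the bay.

Call:
{"op": "servo_tool", "data": {"commands": "0 0 0 0 0 25 0; 0 0 0 0 0 20 0; 0 0 0 0 0 12 0; 0 0 0 0 0 0 0"}}

```text
time_s: 7.3
eef_pos: [0.6212, -0.1774, 0.0356]
eef_rot: [-0.001, 0.044, 0.999, 0.0]
wrist_force: [-0.6, 0.2, 0.2]
opening: 0.002
grasp_force: 0.0
```

Call:
{"op": "servo_tool", "data": {"commands": "0 0 0 5 0 0 0; 0 0 0 5 0 0 0; 0 0 0 5 0 0 0; 0 0 0 6 0 0 0; 0 0 0 8 0 0 0"}}

```text
time_s: 7.92
eef_pos: [0.5929, -0.1754, 0.0369]
eef_rot: [0.001, 0.044, 0.999, -0.0]
wrist_force: [2.1, 0.4, 1.5]
opening: -0.003
grasp_force: 1.0
```

Call:
{"op": "servo_tool", "data": {"commands": "0 0 0 9 0 2 0; 0 0 0 10 0 2 0; 0 0 0 10 0 2 0; 0 0 0 10 0 1 0; 0 0 0 10 0 0 0"}}

```text
time_s: 8.55
eef_pos: [0.5429, -0.1706, 0.029]
eef_rot: [-0.0, 0.044, 0.999, 0.0]
wrist_force: [1.2, -1.6, 0.0]
opening: 0.0
grasp_force: 1.0
```

Call:
{"op": "servo_tool", "data": {"commands": "0 0 0 10 0 0 0; 0 0 0 10 0 0 0; 0 0 0 10 0 0 0; 0 0 0 8 0 0 0; 0 0 0 6 0 0 0"}}

```text
time_s: 9.18
eef_pos: [0.4995, -0.1668, 0.0293]
eef_rot: [-0.0, 0.044, 0.999, 0.0]
wrist_force: [2.3, 0.3, -1.5]
opening: 0.002
grasp_force: 0.9
```

Call:
{"op": "servo_tool", "data": {"commands": "0 0 0 4 0 0 0; 0 0 0 3 0 0 0; 0 0 0 3 0 0 0"}}

```text
time_s: 9.55
eef_pos: [0.4918, -0.1662, 0.0295]
eef_rot: [0.002, 0.045, 0.999, -0.0]
wrist_force: [14.8, 1.4, -12.6]
opening: -0.003
grasp_force: 7.6
```

The force rose at the stop. I'll hold there, release into the bay, lift out and check.

Call:
{"op": "servo_tool", "data": {"commands": "0 0 0 1 0 0 0; 0 0 0 0 0 0 0; 0 0 0 -9 0 0 0; 0 0 0 -9 0 0 0; 0 0 0 0 0 0 0"}}

```text
time_s: 10.18
eef_pos: [0.5076, -0.1677, 0.0294]
eef_rot: [0.0, 0.044, 0.999, -0.0]
wrist_force: [0.1, 0.3, -0.1]
opening: 0.002
grasp_force: 0.0
```

Call:
{"op": "servo_tool", "data": {"commands": "0 0 0 0 0 -25 0; 0 0 0 0 0 -45 0; 0 0 0 0 0 -50 0; 0 0 0 0 0 -30 0; 0 0 0 0 0 0 0"}}

```text
time_s: 10.8
eef_pos: [0.5084, -0.1685, 0.1822]
eef_rot: [0.002, 0.044, 0.999, -0.001]
wrist_force: [1.0, -0.4, -0.5]
opening: -0.001
grasp_force: 0.0
```

```bash
python3 - <<'E'
from h import *
o=get_obs();print(o["time_s"],o["eef_pos"],o["wrist_force"])
b=camera("side");cv2.imwrite("pics/g.png",cv2.resize(b[130:240,170:330],None,fx=5,fy=5,interpolation=2))
E
```

```text
10.8 [ 0.50837661 -0.16845408  0.18215865] [ 1.03128577 -0.39702753 -0.47987291]
```

View pics/g.png

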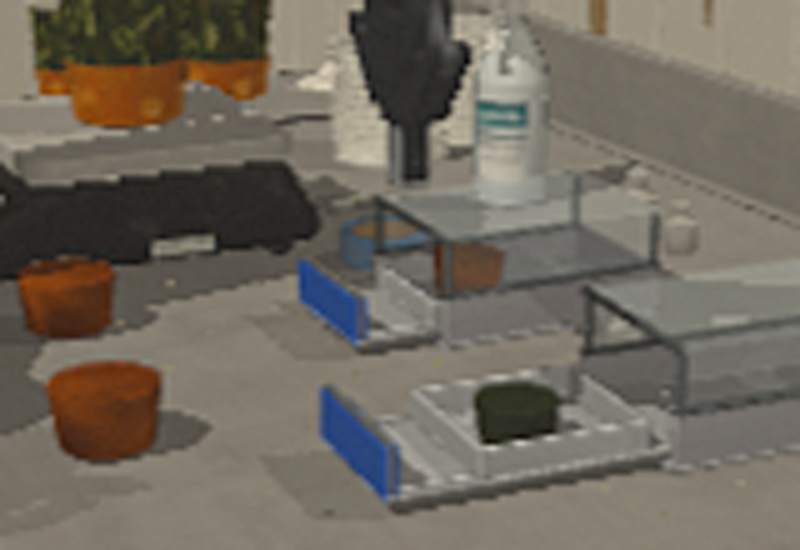

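The green tray is fully out, with its lip at about (360,445) and its cup upright at about (517,410). The orange tray is still home, and the tool is clear.

```bash
python3 -c "
from bench import *
print(hand_in())"
```

```text
the job is handed in; nothing more can be done
None
```

The job is handed in, though the hand-in gave back no verdict: the orange tray is pushed home, the green tray is drawn out to its stop by its rear lip face, and both cups stand upright and untouched.

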